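# Open the sprung test fixture and shift the heat sink to the yellow square

## Task

Slide the red thumb latch of the small test fixture sideways to release its sprung blue hood and let the hood swing fully open by itself; the latch releases to one side only and nothing shows which, so feel gently for the side that gives and do not force it against its stop. Then slide the heat sink that was under the hood across the deck, without lifting or tipping it, from the blue square into the yellow one, so that it lies squarely inside the outline, and let go of it with the hood still open. Leave the brown bottle and the solder reel beside the fixture where they stand.

Things in the scene. Friction and masses are not known exactly. Their poses are not given: they have to be found in the camera images.
- fixture: The test fixture, fixed to the bench: aluminium base plate 156 x 130 mm (x -81 to +75, y -65 to +65); its flat top, the deck, is 20 mm above the origin (on the underside) and has no walls. Front (-x) edge, towards the robot, bears the latch; the hood hinges along y at x = +68 mm. A shallow parts case stands 10 mm or more beyond its left (+y) edge, a blue vice 79 mm high beyond its right far corner.
- hood (a joint): Angle of the blue hood with clear window: 0 shut (under 0.02 while latched), 1.75 rad fully open, leaning back. 106 mm deep, 124 mm wide; shut, it rises 28 mm above the deck, its front face at fixture x = -38 mm, 32 mm behind the thumb tab's centre. A spring (about 2 N at the front edge) opens it within about 1 s of release and holds it open; it leans on anything in its way.
- hood_front (a point): Middle of the upper front edge of the hood (moves with it); when shut it is 48 mm above the fixture's origin.
- latch (a joint): Sideways position of the thumb latch (m) along fixture +y, 0 at rest. Return spring 200 N/m, plus about 1 N friction. To one side it meets a firm stop after 2 mm (about 8 N/mm beyond; over 25 N harms it), to the other it moves up to 11 mm and the hood is free at 7 to 8 mm. The releasing side (+ or -) changes from run to run and cannot be seen; 6 N is enough to release it.
- thumb_tab (a point): Centre of the top of the red thumb tab standing on the latch: 12 x 12 mm, 19 mm high, top 47 mm above the fixture's origin, at fixture x = -70 mm. Grip or push it along fixture y by its upper 17 mm; the black caps beside it reach 28 mm above the fixture's origin and the tab passes over them. Free on the left, right and front. Axes as the fixture's.
- latch_track: The track of the latch: two alike black end caps, 20 x 25 x 8 mm, on the deck left and right of the thumb tab (centres at fixture x = -70 mm, y = +27.5 and -27.5 mm), and the hidden stop that blocks one side. Fixed to the fixture; origin on the deck midway between the caps, under the tab at rest.
- module: The finned aluminium heat sink, 40 x 40 x 20 mm, 40 to 80 g, loose on the deck under the hood, standing on the blue square, turned up to 0.15 rad from it. Origin: centre of its underside; x and y along its sides, z up. Solid to grasp across either 40 mm width.
- mark_blue: Blue painted square outline on the deck where the heat sink starts, 50 mm inside, 55 mm outside, sides along fixture x and y; origin at its centre on the deck, at fixture x = 0, y = +32 or -32 mm.
- mark_yellow: Yellow painted square outline of the same size on the other side of the deck, 64 mm away: where the heat sink must go. Origin at its centre on the deck, axes along the fixture's.
- flux_bottle: Bystander: small brown bottle, 30 mm across, 73 mm high, standing. Origin: centre of its underside.
- solder_reel: Bystander: solder reel with green flanges, 48 mm across, 40 mm high, standing. Origin: centre of its underside.

How it is judged:
By the outcome, as a careful person would: the job done as asked, in the order asked, and still so for the second after the job is handed in, with the robot touching nothing.
It also fails if it takes over 48 s, if anything falls off the work surface, if the arm or the gripper's body presses on something with over 40 N, if the wrist force passes 120 N, or if a joint passes its speed limit or range.

## Robot

A 6-joint arm with a two-finger parallel gripper is mounted at the origin on a cart in front of the work surface, level with it; the furniture and walls round the work are solid. World frame = base frame: x ahead of the robot, y to its left, z up, the work surface at z = 0. Lengths are in m, angles in rad, forces in N, time in s.
With the tool pointing down it reaches from about 0.375 to 0.9 m from the base axis. Payload 3.1 kg.
Tool frame: the origin (TCP) lies between the finger pads; the fingertips stand 22 mm ahead of it and the grasp point (between the pads) lies 3 mm ahead of it; z points along the fingers, y is the line along which they close (so a half turn about z gives the same grasp; the last joint's range is limited). The gripper opens to 85 mm and grips with 20 to 120 N. Pads are 22 mm wide; open, the fingers measure 114 mm over their backs; the gripper's body (76 mm by 85 mm) begins 54 mm behind the grasp point. The pads swing forward as they close: fully open they stand 13 mm farther back than shut.
Start: joints at [-1.284, 0.527, 1.433, -0, 1.181, -0.178], TCP at [0.281, -0.558, 0.253] pointing down, gripper open.
Joint ranges: [-3.08, 3.08], [-0.75, 2.2], [0.22, 2.44], [-1.43, 4.57], [0, 2.65], [-2.85, 2.85]. Speed limits (rad/s): [2.79, 2.79, 3.14, 3.14, 3.14, 3.14].

## Interface

Orientations are given as a unit quaternion [x, y, z, w].
In Python, from workcell import readout, viewer, env gives the robot as it stands.
- The arm moves only by the shell command python3 -m pendant 'ROWS' [FORCE]. ROWS is JSON, a list that holds one entry, the list of rows, each a list of 7 numbers: the shift along the world's x, y, z each as a share of 0.03 m, from -1 to 1, then the turn, a rotation vector about the world's x, y, z each as a share of 5 degrees, from -1 to 1, then the closure in counts, from 0 (fully open) to 255 (shut). In form: [[[tx, ty, tz, wx, wy, wz, fingers], ...]]. A call has 1 to 5 rows; each row shifts and turns the commanded pose from where the row before left it; what a row does not reach is not made up. A row lasts 1/8 s, in which the tool goes at most 62.5 mm and 10.7 degrees, less where a joint would pass 70% of its speed; a pose out of reach is approached as far as the arm can. A call with a number of a shift or a turn outside -1 to 1 is refused whole. A call with a gripper value outside its range is refused whole. The fingers move at their own pace and stop on an object; FORCE is the grip in N (left out, the last holds). Time passes only in rows, so rows that do not move let the fingers close. It gives the time, the measured TCP pose, the force, the opening and the grip force at its end, in the units of the state.
- readout.get_obs(): the state, without advancing time (a new reading comes with each control period).
- viewer.snapshot(name): name is "scene" or "top" or "wrist"; returns a dict with "image" (384x512x3 uint8, red, green, blue), "mtx" (3x3 intrinsics, pixels), "extrinsics" (4x4, takes a point from world to camera coordinates). Camera axes: x right, y down, z forward; pixel columns grow to the right and rows downward; lengths in m; the calibration is good to about 2 mm. The wrist camera is an equidistant fisheye: a pixel r from the principal point sees the ray r / f radians off the axis. A picture is of the moment at which its call begins. There is no depth.
- env.job_done(): hands the job in; it is judged then, once.
The state is a dict: "time_s": time; "joint_pos": joint angles; "qd": joint speeds; "joint_efforts": joint torques, N m; "tool_pos": TCP position; "tcp_rot": TCP orientation; "ft_force": force on the tool from outside, world axes, zero at the start; "wrist_torque": the same for the moment, N m; "grip_width": opening from 0.0 (shut) to 1.0 (fully open); "finger_force": force on a finger pad.
Only numpy, scipy, OpenCV 4.12 (cv2) and the standard library are available. Lean on these libraries where they do the work, as an engineer would, in place of code of your own. Each camera call takes 0.05 s, during which the arm holds its last target. There are 200 camera calls.

## Working session

There is one attempt and no reset: what is moved stays moved. The work goes in short steps, Python scripts to look and compute and a shell command to move; the robot and the scene stay as the last step left them, time stands still between calls to the robot, and variables do not carry over. Pictures are saved under pics/ and viewed, at most 10 in all, crops included, and the job is handed in when it is done.

```bash
mkdir -p pics; ls; cat > h.py <<'E'
import numpy as np,cv2
from workcell import readout,viewer,env
def snap(n,f=None):
    s=viewer.snapshot(n); im=s["image"]
    if f: cv2.imwrite("pics/"+f,im[:,:,::-1])
    return im,np.array(s["mtx"]),np.array(s["extrinsics"])
def ray(K,E,uv,fish=False):
    x=(uv[0]-K[0,2])/K[0,0];y=(uv[1]-K[1,2])/K[1,1]
    if fish:
        r=np.hypot(x,y);d=np.array([np.sin(r)*x/max(r,1e-9),np.sin(r)*y/max(r,1e-9),np.cos(r)])
    else: d=np.array([x,y,1.])
    R=E[:3,:3];return -R.T@E[:3,3],R.T@d
def onz(K,E,uv,z,fish=False):
    o,d=ray(K,E,uv,fish);return o+d*(z-o[2])/d[2]
E
python3 - <<'E'
from h import *
a,K,E=snap("scene","s0.png");b,K2,E2=snap("top","t0.png")
np.savez("s0.npz",K=K,E=E,K2=K2,E2=E2)
cv2.imwrite("pics/both.png",np.vstack([cv2.resize(a,(400,300)),cv2.resize(b,(400,300))])[:,:,::-1])
print(readout.get_obs());print(K2,E2,K,E)
E
```

```text
pics
{'time_s': 0.1, 'joint_pos': array([-1.28352019e+00,  5.28352625e-01,  1.43378874e+00, -1.94923967e-07,
        1.18137116e+00, -1.78484493e-01]), 'qd': array([ 0.00152189, -0.00185007, -0.00187828,  0.00151405, -0.00139422,
       -0.00018224]), 'joint_efforts': array([ 4.24031450e-04, -4.43304241e+01, -1.78586841e+01, -2.79538735e-04,
        3.86670639e-03, -2.32485894e-05]), 'tool_pos': array([ 0.28055138, -0.55782321,  0.25243943]), 'tcp_rot': array([ 9.73005253e-01,  2.30780972e-01, -5.22807627e-05, -9.58511341e-04]), 'ft_force': array([-0.85576927, -0.31870591, -0.10046391]), 'wrist_torque': array([-0.01346358, -0.01370152, -0.03096434]), 'finger_force': 0.0, 'grip_width': 0.9971720098346194}
[[385.6427718    0.         253.10342326]
 [  0.         385.6427718  192.30426453]
 [  0.           0.           1.        ]] [[-0.0011595  -0.99987625 -0.01568874 -0.36756238]
 [-0.99604683  0.00254828 -0.0887931   0.44576584]
 [ 0.08882209  0.01552376 -0.99592653  0.89675924]
 [ 0.          0.          0.          1.        ]] [[417.05580665   0.         250.19204206]
 [  0.         417.05580665 189.91388401]
 [  0.           0.           1.        ]] [[ 0.41427411 -0.91014551  0.00348064 -0.55207648]
 [-0.48814569 -0.22541541 -0.84314985  0.18893703]
 [ 0.76817364  0.3475961  -0.53766738  0.65430156]
 [ 0.          0.          0.          1.        ]]
```

View pics/t0.png

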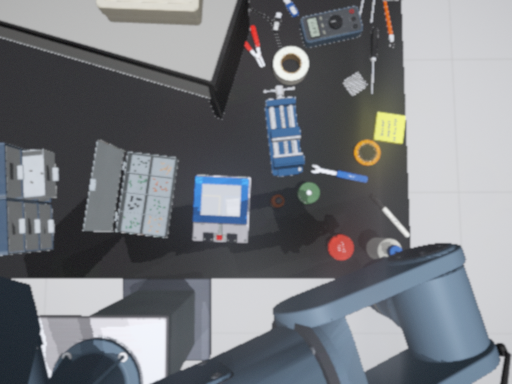

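View pics/s0.png

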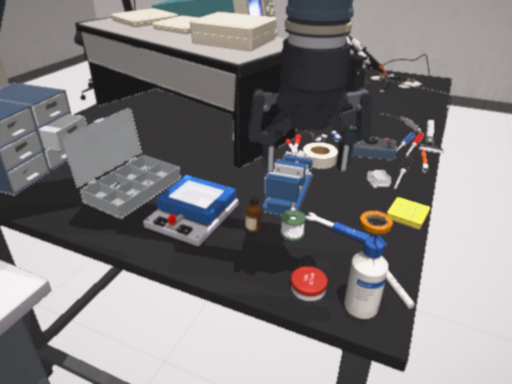

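Top view: the fixture is at about px (221,208), the red tab at (220,238), the bottle at (278,201) and the reel at (309,193). The case is to its left and the vice to the right and further away. Next I'll measure the fixture pose.

```bash
cat > m.py <<'E'
from h import *
D=np.load("s0.npz");K,E,K2,E2=[D[k] for k in("K","E","K2","E2")]
a=cv2.imread("pics/s0.png");b=cv2.imread("pics/t0.png")
def red(im,x0,x1,y0,y1):
    h=cv2.cvtColor(im,cv2.COLOR_BGR2HSV);m=((h[...,0]<8)|(h[...,0]>172))&(h[...,1]>140)&(h[...,2]>90)
    q=np.zeros_like(m);q[y0:y1,x0:x1]=m[y0:y1,x0:x1];v,u=np.nonzero(q);return u.mean(),v.mean(),len(u),v.min(),v.max(),u.min(),u.max()
rt=red(b,205,235,228,248);rs=red(a,160,185,208,230);print(rt,rs)
print("tab top onz.047",onz(K2,E2,rt[:2],.047),"scene onz.042",onz(K,E,rs[:2],.042))
h=cv2.cvtColor(b,cv2.COLOR_BGR2HSV)
m=(((h[...,0]>100)&(h[...,0]<125)&(h[...,1]>150)&(h[...,2]>80))*255).astype(np.uint8);q=np.zeros_like(m);q[165:245,185:260]=m[165:245,185:260]
c=max(cv2.findContours(q,0,2)[0],key=cv2.contourArea)
P=np.array([onz(K2,E2,p,.048)[:2] for p in cv2.boxPoints(cv2.minAreaRect(c))]);print("hood corners",P)
pts=np.array([onz(K2,E2,p[0],.048)[:2] for p in c]);print(cv2.minAreaRect((pts*1000).astype(np.float32)))
# whole fixture (bright or blue)
g=(((h[...,2]>90))*255).astype(np.uint8);q=np.zeros_like(g);q[170:250,187:258]=g[170:250,187:258]
c=max(cv2.findContours(q,0,2)[0],key=cv2.contourArea)
pts=np.array([onz(K2,E2,p[0],.02)[:2] for p in c]);r=cv2.minAreaRect((pts*1000).astype(np.float32));print("plate",r,cv2.boxPoints(r))
for f,im,x,y,w in(("ct",b,170,160,150),("cs",a,130,160,190)):
    cv2.imwrite(f"pics/{f}.png",cv2.resize(im[y:y+100,x:x+w],None,fx=4,fy=4,interpolation=2))
E
python3 m.py
```

```text
(np.float64(218.85714285714286), np.float64(236.92857142857142), 14, np.int64(236), np.int64(238), np.int64(217), np.int64(221)) (np.float64(171.66666666666666), np.float64(219.18055555555554), 72, np.int64(214), np.int64(224), np.int64(167), np.int64(175))
tab top onz.047 [ 0.34086657 -0.29096519  0.047     ] scene onz.042 [ 0.33540229 -0.29066866  0.042     ]
hood corners [[ 0.37886746 -0.23009513]
 [ 0.47923027 -0.23372244]
 [ 0.47286924 -0.35555921]
 [ 0.3728446  -0.35072965]]
((425.92718505859375, -292.5361328125), (121.08723449707031, 100.32820892333984), 87.0113296508789)
plate ((408.4339599609375, -292.5213928222656), (138.19903564453125, 161.1901397705078), 87.26830291748047) [[ 324.63727 -357.7013 ]
 [ 485.64423 -365.38348]
 [ 492.23065 -227.34149]
 [ 331.2237  -219.6593 ]]
```

View pics/ct.png

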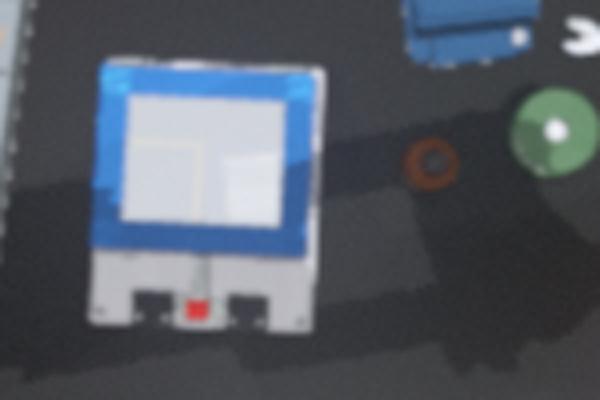

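Crop: the tab sits mid-front and the yellow outline shows through the window on the left. The bright heat sink is on the right, so blue is at fixture y = -32. Fixture origin is about (0.411, -0.292) with a yaw of about -0.049. I'll move above and in front of the tab with the fingers partly closed.

```bash
python3 -m pendant '[[[0.2,1,-0.33,0,0,-0.66,190],[0.2,1,-0.33,0,0,-0.66,190],[0.2,1,-0.33,0,0,-0.66,190],[0.2,1,-0.33,0,0,-0.66,190],[0.2,1,-0.33,0,0,-0.66,190]]]' 20
python3 -m pendant '[[[0.2,1,-0.33,0,0,-0.66,190],[0.2,1,-0.33,0,0,-0.66,190],[0.2,1,-0.33,0,0,-0.66,190],[0.2,1,-0.33,0,0,-0.66,190],[0,0,0,0,0,0,190]]]'
python3 - <<'E'
from h import *
im,K,E=snap("wrist","w0.png");o=readout.get_obs();print(o["tool_pos"],o["tcp_rot"],o["grip_width"],o["ft_force"])
np.savez("w0.npz",K=K,E=E)
E
```

```text
time_s: 0.72
tool_pos: [0.3107, -0.4071, 0.2032]
tcp_rot: [0.996, 0.088, -0.0, -0.0]
ft_force: [0.4, -0.3, -0.4]
grip_width: 0.254
finger_force: 0.0
time_s: 1.35
tool_pos: [0.3339, -0.2855, 0.1634]
tcp_rot: [1.0, -0.025, -0.001, -0.002]
ft_force: [0.6, -0.5, 0.1]
grip_width: 0.259
finger_force: 0.0
[ 0.33471335 -0.28768909  0.163968  ] [ 9.99683695e-01 -2.51453956e-02 -3.42730697e-04 -3.19896014e-04] 0.2531153392774494 [ 0.36728359 -0.82029054  0.31334337]
```

View pics/w0.png

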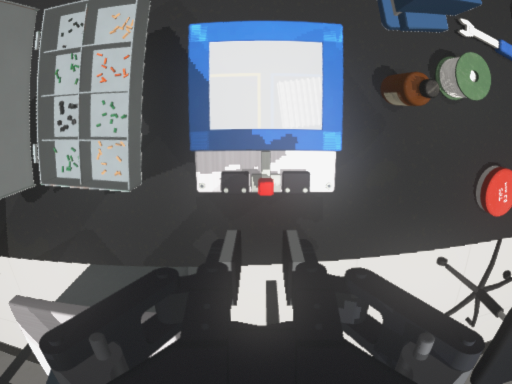

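The wrist view is clear: red tab at about (266,187), caps at (235,182) and (295,182), heat sink under the window at about (300,105), yellow outline on the left. Next I'll measure the tab and the hood edges.

```bash
python3 - <<'E'
from h import *
D=np.load("w0.npz");K,E=D["K"],D["E"];b=cv2.imread("pics/w0.png");h=cv2.cvtColor(b,cv2.COLOR_BGR2HSV)
m=((h[...,0]<8)|(h[...,0]>172))&(h[...,1]>140)&(h[...,2]>60);m[:,:240]=0;m[:,290:]=0;m[:170]=0;m[205:]=0
v,u=np.nonzero(m);print(len(u),u.min(),u.max(),v.min(),v.max())
for z,p in((.047,(u.mean(),v.min()+4)),):print("tab",onz(K,E,p,z,1))
print("tab L/R edge",onz(K,E,(u.min()-.5,184),.047,1),onz(K,E,(u.max()+.5,184),.047,1), "top edge rows",v.min())
m=((h[...,0]>100)&(h[...,0]<125)&(h[...,1]>150)&(h[...,2]>60)).astype(np.uint8)*255;m[:,:180]=0;m[:,350:]=0;m[160:]=0
c=max(cv2.findContours(m,0,1)[0],key=cv2.contourArea)
P=np.array([onz(K,E,p[0],.048,1)[:2] for p in c]);r=cv2.minAreaRect((P*1000).astype(np.float32));print(r,cv2.boxPoints(r))
E
```

```text
198 258 272 181 195
tab [ 0.34211574 -0.29042822  0.047     ]
tab L/R edge [ 0.34327276 -0.28404021  0.047     ] [ 0.34268392 -0.29634944  0.047     ] top edge rows 181
((430.9873046875, -294.4327392578125), (123.10752868652344, 91.46253967285156), 87.0487289428711) [[ 382.1475  -353.55032]
 [ 473.48874 -358.25943]
 [ 479.82712 -235.31516]
 [ 388.48587 -230.60605]]
```

```bash
python3 -m pendant '[[[-0.05,-0.08,-0.9,0,0,0,190],[0,0,-0.9,0,0,0,190],[0,0,-0.9,0,0,0,190],[0,0,-0.9,0,0,0,190],[0,0,0,0,0,0,190]]]'; python3 -m pendant '[[[0,-0.1,0,0,0,0,190],[0,0,0,0,0,0,190]]]';python3 -m pendant '[[[0,-0.05,0,0,0,0,190],[0,0,0,0,0,0,190]]]'
```

```text
time_s: 2.02
tool_pos: [0.333, -0.2918, 0.055]
tcp_rot: [1.0, -0.027, -0.001, -0.001]
ft_force: [-0.3, -0.6, 0.3]
grip_width: 0.255
finger_force: 0.0
time_s: 2.28
tool_pos: [0.3335, -0.2946, 0.0571]
tcp_rot: [1.0, -0.026, 0.001, 0.001]
ft_force: [-0.1, 0.3, -0.1]
grip_width: 0.254
finger_force: 0.2
time_s: 2.52
tool_pos: [0.3334, -0.2955, 0.0568]
tcp_rot: [1.0, -0.026, 0.0, 0.0]
ft_force: [0.2, 1.3, 1.4]
grip_width: 0.257
finger_force: 0.5
```

```bash
for i in 1 2; do python3 -m pendant '[[[0,-0.033,0,0,0,0,190],[0,0,0,0,0,0,190]]]' | egrep 'tool_pos|ft|finger';done
```

```text
tool_pos: [0.3332, -0.2961, 0.0563]
ft_force: [0.4, 2.2, 0.9]
finger_force: 0.9
tool_pos: [0.3331, -0.2971, 0.0562]
ft_force: [0.5, 2.7, 2.1]
finger_force: 1.1
```

```bash
for i in 1 2; do python3 -m pendant '[[[0,-0.033,0,0,0,0,190],[0,0,0,0,0,0,190]]]' | egrep 'tool_pos|ft|finger';done
```

```text
tool_pos: [0.3331, -0.2981, 0.0562]
ft_force: [-0.5, 2.3, 2.4]
finger_force: 1.1
tool_pos: [0.3331, -0.2992, 0.0561]
ft_force: [-0.6, 1.6, 1.3]
finger_force: 1.1
```

Force stays at about 2 N over more than 4 mm of travel, so the -y side gives. I'll continue gently.

```bash
for i in 1 2 ; do python3 -m pendant '[[[0,-0.04,0,0,0,0,190],[0,0,0,0,0,0,190]]]' | egrep 'tool_pos|ft|grip|finger';done; python3 - <<'E'
from h import *
im,K,E=snap("wrist","w1.png");o=readout.get_obs();print(o["ft_force"],o["tool_pos"])
E
```

```text
tool_pos: [0.3331, -0.3006, 0.0561]
ft_force: [-2.0, 1.9, 0.4]
grip_width: 0.256
finger_force: 0.9
tool_pos: [0.3332, -0.3017, 0.0561]
ft_force: [-1.7, 2.3, 0.3]
grip_width: 0.257
finger_force: 0.9
[-0.8832816   1.99338844  0.35916492] [ 0.33320381 -0.30175284  0.05616533]
```

View pics/w1.png

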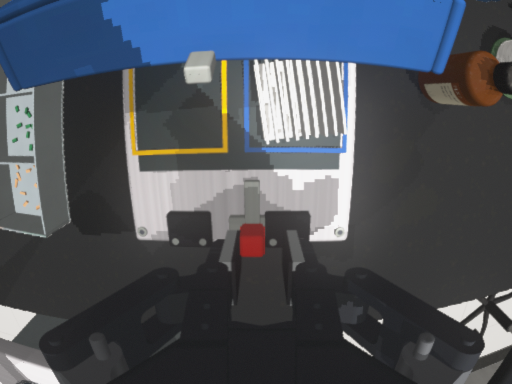

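The hood is already rising and the heat sink is visible. I'll back off towards -x and up, then look from higher.

```bash
python3 -m pendant '[[[0,0.2,0,0,0,0,190],[-0.8,0.1,0,0,0,0,190],[-0.3,0,0.8,0,0,0,190],[0,0,1,0,0,0,190],[0,0,1,0,0,0,100]]]'; python3 -m pendant '[[[0,0,1,0,0,0,0],[0,0,1,0,0,0,0],[0,0,1,0,0,0,0],[0,0,0,0,0,0,0],[0,0,0,0,0,0,0]]]'; python3 - <<'E'
from h import *
im,K,E=snap("wrist","w2.png");np.savez("w2.npz",K=K,E=E);t,K,E=snap("top","t2.png")
print(readout.get_obs()["ft_force"])
cv2.imwrite("pics/w2b.png",np.hstack([im,cv2.resize(t[160:250,180:270],(384,384))])[:,:,::-1][:, :800])
E
```

```text
time_s: 4.7
tool_pos: [0.3007, -0.2935, 0.1412]
tcp_rot: [1.0, -0.027, 0.001, 0.001]
ft_force: [-0.4, -0.0, 0.5]
grip_width: 0.456
finger_force: 0.0
time_s: 5.32
tool_pos: [0.3003, -0.2925, 0.2299]
tcp_rot: [1.0, -0.026, 0.0, 0.0]
ft_force: [0.6, -0.1, -0.3]
grip_width: 0.998
finger_force: 0.0
[-0.52719994  1.45261097 -0.03293313]
```

View pics/w2b.png

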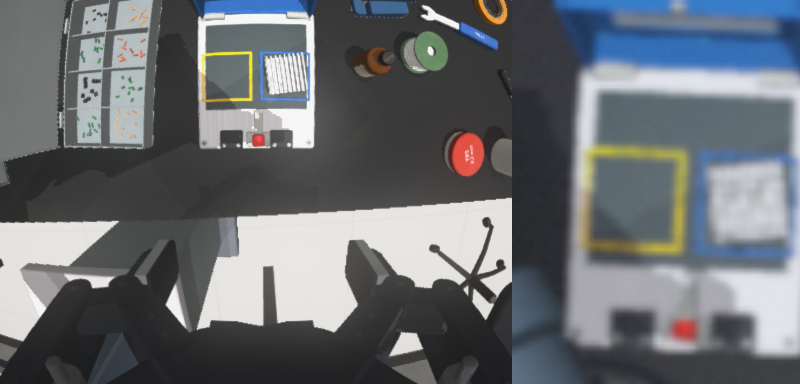

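The hood is fully open and the heat sink is in the blue square. It is turned slightly, and the yellow square is empty. Next I'll measure the sink and the marks.

```bash
cat > m2.py <<'E'
from h import *
import sys
def go(tag,top=False):
    D=np.load(tag+".npz");K,E=D["K"],D["E"];b=cv2.imread("pics/"+tag+".png");h=cv2.cvtColor(b,cv2.COLOR_BGR2HSV)
    H,S,V=h[...,0].astype(int),h[...,1],h[...,2]
    def big(m,lo=20):
        cs=cv2.findContours(m.astype(np.uint8)*255,0,1)[0];return max(cs,key=cv2.contourArea)
    def rect(c,z):
        P=np.array([onz(K,E,p[0],z,1)[:2] for p in c])*1000;r=cv2.minAreaRect(P.astype(np.float32));return r
    Y=(H>20)&(H<35)&(S>130)&(V>90);Y[:,:190]=0;Y[:,270:]=0
    cy=big(Y);ry=rect(cy,.02);print("yellow",ry)
    B=(H>100)&(H<125)&(S>130)&(V>60);B[:45]=0;B[120:]=0;B[:,:250]=0;B[:,325:]=0
    cb=big(B);rb=rect(cb,.02);print("blue",rb)
    x,y,w,hh=cv2.boundingRect(cb)
    M=((S<60)&(V>120));q=np.zeros_like(M);q[y:y+hh,x+3:x+w-3]=M[y:y+hh,x+3:x+w-3]
    q=cv2.morphologyEx(q.astype(np.uint8),cv2.MORPH_CLOSE,np.ones((7,7)))
    cm=big(q);print("sink top",rect(cm,.04),cv2.boundingRect(cm))
go("w2");o=readout.get_obs();print(o["joint_pos"],o["tool_pos"],o["tcp_rot"])
E
python3 m2.py; python3 - <<'E'
import cv2
b=cv2.imread("pics/w2.png");cv2.imwrite("pics/w2c.png",cv2.resize(b[40:120,190:330],None,fx=5,fy=5,interpolation=2))
E
```

```text
yellow ((410.3875732421875, -261.4572448730469), (54.36698913574219, 55.704158782958984), 86.90145111083984)
blue ((407.12335205078125, -324.3645935058594), (52.819393157958984, 54.35681915283203), 88.00366973876953)
sink top ((406.53680419921875, -323.1288757324219), (43.41900634765625, 48.519866943359375), 87.21293640136719) (263, 52, 43, 46)
[-1.04051898e+00  2.91654441e-01  1.95221535e+00 -2.74345579e-06
  8.99533016e-01  5.82863446e-01] [ 0.29994577 -0.29213495  0.22927035] [ 9.99653971e-01 -2.62891578e-02 -4.79043703e-04 -7.67909538e-04]
```

View pics/w2c.png

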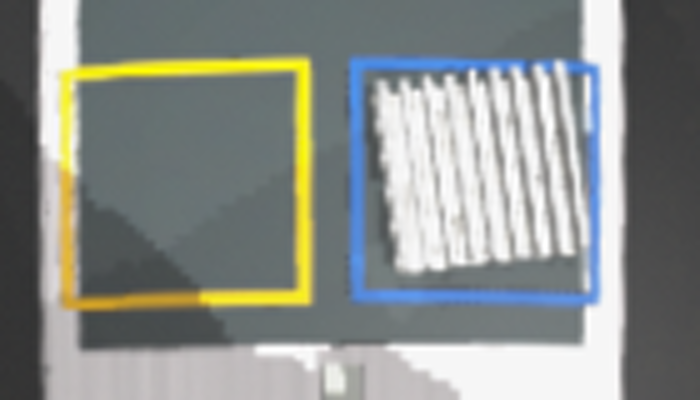

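Crop: the sink's far top corners are at about (375,83) and (562,62). The near corners are at about (398,270) and (580,255). It is turned by about +6° in the image.

```bash
python3 - <<'E'
from h import *
D=np.load("w2.npz");K,E=D["K"],D["E"]
f=lambda x,y,z:onz(K,E,(190+(x+.5)/5-.5,40+(y+.5)/5-.5),z,1)*1000
print("cam",-E[:3,:3].T@E[:3,3])
TL,TR=f(375,83,40),f(562,62,40)
print("far",TL,TR,np.hypot(*(TR-TL)[:2]))
for z in(20,40):
    z*=1.; print(z,f(398,270,z),f(580,255,z))
e=(TL-TR)[:2];e/=np.hypot(*e);n=np.array([e[1],-e[0]]);print("yaw",np.degrees(np.arctan2(n[1],n[0])),"centre",(TL+TR)[:2]/2-20*n)
E
```

```text
cam [ 0.36960934 -0.29810087  0.35028888]
far [-6890.64807605   474.15000393 40000.        ] [-7329.53514724  5431.68329809 40000.        ] 4976.922565591556
20.0 [ -706.90976204   252.83347111 20000.        ] [ -829.35481148  2645.62698208 20000.        ]
40.0 [-1802.61961635   813.58913863 40000.        ] [-2049.69250246  5641.83169594 40000.        ]
yaw -174.94083283692095 centre [-7090.16952835  2954.68033958]
```

Units slip (z given in mm); fixing it.

```bash
python3 - <<'E'
from h import *
D=np.load("w2.npz");K,E=D["K"],D["E"]
f=lambda x,y,z:onz(K,E,(190+(x+.5)/5-.5,40+(y+.5)/5-.5),z,1)*1000
TL,TR=f(375,83,.04),f(562,62,.04)
print("far",TL,TR,np.hypot(*(TR-TL)[:2]))
for z in(.02,.04): print(z,f(398,270,z),f(580,255,z))
e=(TL-TR)[:2];e/=np.hypot(*e);n=np.array([e[1],-e[0]]);print("yaw",np.degrees(np.arctan2(n[1],n[0])),"centre",(TL+TR)[:2]/2-20*n)
E
```

```text
far [ 426.42633035 -304.14431798   40.        ] [ 429.86095249 -342.94075275   40.        ] 38.94817042853382
0.02 [ 387.70438241 -307.36144073   20.        ] [ 389.76254181 -347.58152707   20.        ]
0.04 [ 386.60867255 -306.80068506   40.        ] [ 388.54220412 -344.58532236   40.        ]
yaw 5.059167163078993 centre [ 408.22155813 -325.30622393]
```

Sink centre is about (0.408, -0.325) with a yaw of about +4°. Yellow centre is (0.4104, -0.2615). I'll turn the tool 97° to grasp across x and move above the sink.

```bash
python3 -m pendant '[[[0.18,-0.055,-0.13,0,0,0.97,80],[0.18,-0.055,-0.13,0,0,0.97,80],[0.18,-0.055,-0.13,0,0,0.97,80],[0.18,-0.055,-0.13,0,0,0.97,80],[0.18,-0.055,-0.13,0,0,0.97,80]]]' 25 >/dev/null
python3 -m pendant '[[[0.18,-0.055,-0.13,0,0,0.97,80],[0.18,-0.055,-0.13,0,0,0.97,80],[0.18,-0.055,-0.13,0,0,0.97,80],[0.18,-0.055,-0.13,0,0,0.97,80],[0.18,-0.055,-0.13,0,0,0.97,80]]]' >/dev/null
python3 -m pendant '[[[0.18,-0.055,-0.13,0,0,0.97,80],[0.18,-0.055,-0.13,0,0,0.97,80],[0.18,-0.055,-0.13,0,0,0.97,80],[0.18,-0.055,-0.13,0,0,0.97,80],[0.18,-0.055,-0.13,0,0,0.97,80]]]' >/dev/null
python3 -m pendant '[[[0.18,-0.055,-0.13,0,0,0.97,80],[0.18,-0.055,-0.13,0,0,0.97,80],[0.18,-0.055,-0.13,0,0,0.97,80],[0.18,-0.055,-0.13,0,0,0.97,80],[0.18,-0.055,-0.13,0,0,0.97,80]]]'
python3 -m pendant '[[[0,0,0,0,0,0,80],[0,0,0,0,0,0,80]]]'
python3 - <<'E'
from h import *
from scipy.spatial.transform import Rotation as R
im,K,E=snap("wrist","w3.png");np.savez("w3.npz",K=K,E=E);o=readout.get_obs()
y=R.from_quat(o["tcp_rot"]).as_matrix()[:,1];print(o["tool_pos"],np.degrees(np.arctan2(y[1],y[0])),o["joint_pos"][5],o["ft_force"],o["grip_width"])
E
```

```text
time_s: 7.92
tool_pos: [0.408, -0.3252, 0.1506]
tcp_rot: [0.681, 0.732, 0.0, -0.001]
ft_force: [-0.3, -0.3, -0.6]
grip_width: 0.687
finger_force: 0.0
time_s: 8.18
tool_pos: [0.4078, -0.3252, 0.1515]
tcp_rot: [0.682, 0.731, 0.0, -0.001]
ft_force: [-0.1, 0.4, -0.4]
grip_width: 0.685
finger_force: 0.0
[ 0.40786326 -0.3253435   0.15176325] 3.927838804449861 -0.95621513920753 [ 0.22212413 -0.12754735 -0.09430136] 0.690960757825124
```

View pics/w3.png

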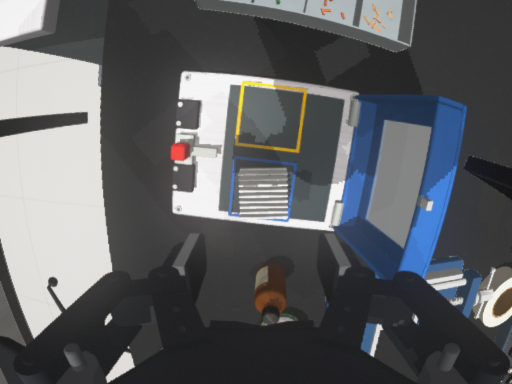

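The sink appears aligned with the tool (fins horizontal in the image, centre about (264,192)). The hood is open and the bottle is clear. I'll refine the centre.

```bash
cat > m3.py <<'E'
from h import *
import sys
tag,x0,x1,y0,y1=sys.argv[1],*map(int,sys.argv[2:6])
D=np.load(tag+".npz");K,E=D["K"],D["E"];b=cv2.imread("pics/"+tag+".png");h=cv2.cvtColor(b,cv2.COLOR_BGR2HSV)
H,S,V=h[...,0].astype(int),h[...,1],h[...,2]
def rect(m,z,n):
    c=max(cv2.findContours(m.astype(np.uint8)*255,0,1)[0],key=cv2.contourArea)
    P=np.array([onz(K,E,p[0],z,1)[:2] for p in c])*1000;print(n,cv2.boundingRect(c),cv2.minAreaRect(P.astype(np.float32)))
rect((H>20)&(H<35)&(S>130)&(V>90),.02,"yellow")
M=(S<60)&(V>110);q=np.zeros_like(M);q[y0:y1,x0:x1]=M[y0:y1,x0:x1]
rect(cv2.morphologyEx(q.astype(np.uint8),cv2.MORPH_CLOSE,np.ones((7,7))),.04,"sink")
E
python3 m3.py w3 236 292 162 222
```

```text
yellow (235, 82, 72, 71) ((410.3161926269531, -261.8163146972656), (55.237823486328125, 55.759735107421875), 87.41280364990234)
sink (236, 168, 56, 54) ((408.9424133300781, -324.88177490234375), (46.103294372558594, 45.07005310058594), 3.935826301574707)
```

```bash
python3 -m pendant '[[[0.02,0.01,-0.88,0,0,0,80],[0,0,-0.88,0,0,0,80],[0,0,-0.88,0,0,0,80],[0,0,-0.88,0,0,0,80],[0,0,0,0,0,0,80]]]'; python3 -m pendant '[[[0,0,0,0,0,0,95],[0,0,0,0,0,0,110],[0,0,0,0,0,0,125],[0,0,0,0,0,0,140],[0,0,0,0,0,0,150]]]'
```

```text
time_s: 8.85
tool_pos: [0.4078, -0.3243, 0.0452]
tcp_rot: [0.682, 0.731, 0.0, -0.002]
ft_force: [1.1, 0.4, 0.2]
grip_width: 0.687
finger_force: 0.0
time_s: 9.48
tool_pos: [0.4092, -0.3257, 0.0476]
tcp_rot: [0.682, 0.731, -0.0, 0.001]
ft_force: [-0.7, 0.2, 5.1]
grip_width: 0.462
finger_force: 25.1
```

The sink is gripped (39 mm opening) and pressed lightly on the deck. Now I'll slide it slowly, turning -6.8°.

```bash
python3 -m pendant '[[[0,0.1,0,0,0,-0.1,150],[0.01,0.2,0,0,0,-0.2,150],[0.01,0.25,0,0,0,-0.2,150],[0.01,0.25,0,0,0,-0.2,150],[0.01,0.25,0,0,0,-0.2,150]]]'; python3 -m pendant '[[[0.01,0.25,0,0,0,-0.2,150],[0.01,0.25,0,0,0,-0.2,150],[0,0.25,0,0,0,-0.06,150],[0,0.2,0,0,0,0,150],[0,0.1,0,0,0,0,150]]]';  python3 -m pendant '[[[0,0,0,0,0,0,150],[0,0,0,0,0,0,150]]]'
python3 - <<'E'
from h import *
from scipy.spatial.transform import Rotation as R
im,K,E=snap("wrist","w4.png");np.savez("w4.npz",K=K,E=E);o=readout.get_obs()
y=R.from_quat(o["tcp_rot"]).as_matrix()[:,1];print(o["tool_pos"],np.degrees(np.arctan2(y[1],y[0])))
E
```

```text
time_s: 10.1
tool_pos: [0.4115, -0.2957, 0.0477]
tcp_rot: [0.71, 0.704, -0.0, 0.003]
ft_force: [1.0, -2.9, 6.1]
grip_width: 0.457
finger_force: 25.2
time_s: 10.72
tool_pos: [0.4122, -0.2641, 0.0476]
tcp_rot: [0.724, 0.69, -0.0, 0.003]
ft_force: [0.9, -3.2, 6.2]
grip_width: 0.461
finger_force: 25.3
time_s: 10.98
tool_pos: [0.4122, -0.2638, 0.0476]
tcp_rot: [0.724, 0.689, 0.0, 0.003]
ft_force: [0.4, -0.6, 6.3]
grip_width: 0.46
finger_force: 25.3
[ 0.41221644 -0.26377621  0.04763204] -2.8171864093220873
```

```bash
python3 - <<'E'
import cv2
b=cv2.imread("pics/w4.png");cv2.imwrite("pics/w4c.png",cv2.resize(b[130:330,160:400],None,fx=3,fy=3,interpolation=2))
E
```

```text
(no output)
```

View pics/w4c.png

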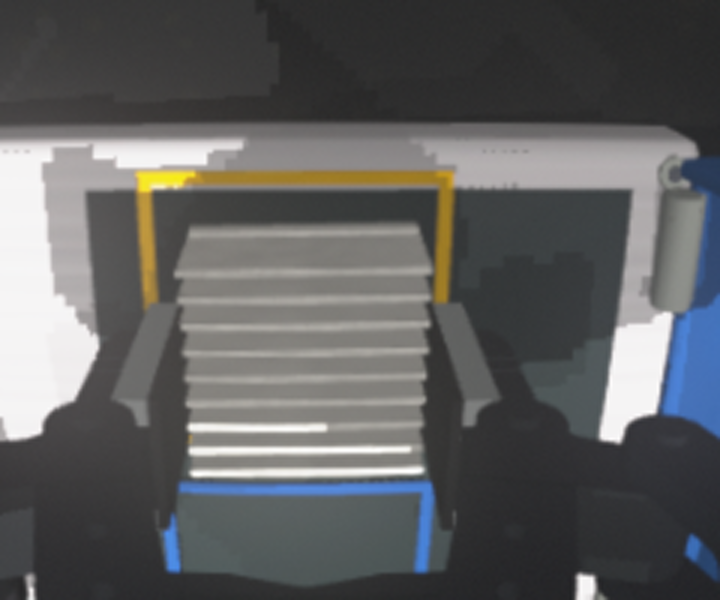

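The sink is held squarely between the pads inside the yellow outline. Its +y face's lower corners are at about (190,228) and (420,226), and the yellow outer corners are at (137,172) and (453,172). I'll compute the offset.

```bash
python3 - <<'E'
from h import *
D=np.load("w4.npz");K,E=D["K"],D["E"]
f=lambda x,y,z:onz(K,E,(160+(x+.5)/3-.5,130+(y+.5)/3-.5),z,1)[:2]*1000
A,B=f(137,172,.02),f(453,172,.02);a,b=f(190,226,.02),f(420,224,.02);c,d=f(177,273,.04),f(432,270,.04)
e=(B-A)/np.hypot(*(B-A));n=np.array([-e[1],e[0]])
print("yellow w",np.hypot(*(B-A)),"yaw",np.degrees(np.arctan2(e[1],e[0])),"centre",(A+B)/2-27.5*n)
for p,q in((a,b),(c,d)):
    g=q-p;m=(p+q)/2;print("sink w",np.hypot(*g),"yaw",np.degrees(np.arctan2(g[1],g[0])),"centre-yellow fx,fy",(m-20*n-(A+B)/2+27.5*n)@np.c_[e,n])
E
```

```text
yellow w 54.74802307812713 yaw -2.8655076444314163 centre [ 410.24932102 -262.17519635]
sink w 40.359173493691486 yaw -2.3453968223598944 centre-yellow fx,fy [ 1.76431067 -2.1379807 ]
sink w 39.43728938174746 yaw -2.1566346028393126 centre-yellow fx,fy [ 1.6072222  -3.09221554]
```

```bash
python3 -m pendant '[[[-0.03,0.04,0,0,0,-0.05,150],[-0.025,0.04,0,0,0,-0.05,150],[0,0,0,0,0,0,150],[0,0,0,0,0,0,150]]]'; python3 -m pendant '[[[0,0,0,0,0,0,130],[0,0,0,0,0,0,110],[0,0,0,0,0,0,95],[0,0,0,0,0,0,80],[0,0,0,0,0,0,80]]]';python3 -m pendant '[[[0,0,0.5,0,0,0,80],[0,0,1,0,0,0,80],[0,0,1,0,0,0,80],[0,-0.2,1,0,0,0,80],[0,-0.2,0.5,0,0,0,80]]]'
python3 - <<'E'
from h import *
import subprocess
im,K,E=snap("wrist","w5.png");np.savez("w5.npz",K=K,E=E)
t,_,_=snap("scene","s5.png")
cv2.imwrite("pics/w5c.png",np.hstack([cv2.resize(im[60:260,150:390],(480,400)),cv2.resize(t[140:260,60:156+0],(320,400))])[:,:,::-1]) if 0 else cv2.imwrite("pics/w5c.png",np.hstack([cv2.resize(im[60:260,150:390],(480,400)),cv2.resize(t[120:260,140:252],(320,400))])[:,:,::-1])
E
```

```text
time_s: 11.52
tool_pos: [0.4112, -0.2621, 0.0477]
tcp_rot: [0.727, 0.686, 0.0, 0.004]
ft_force: [1.8, -3.1, 6.0]
grip_width: 0.462
finger_force: 25.1
time_s: 12.15
tool_pos: [0.4088, -0.2598, 0.0465]
tcp_rot: [0.727, 0.686, -0.0, -0.0]
ft_force: [0.4, 0.7, -0.4]
grip_width: 0.683
finger_force: 0.0
time_s: 12.78
tool_pos: [0.4094, -0.2724, 0.1693]
tcp_rot: [0.727, 0.686, 0.0, 0.002]
ft_force: [0.4, -0.1, -0.3]
grip_width: 0.681
finger_force: 0.0
```

View pics/w5c.png

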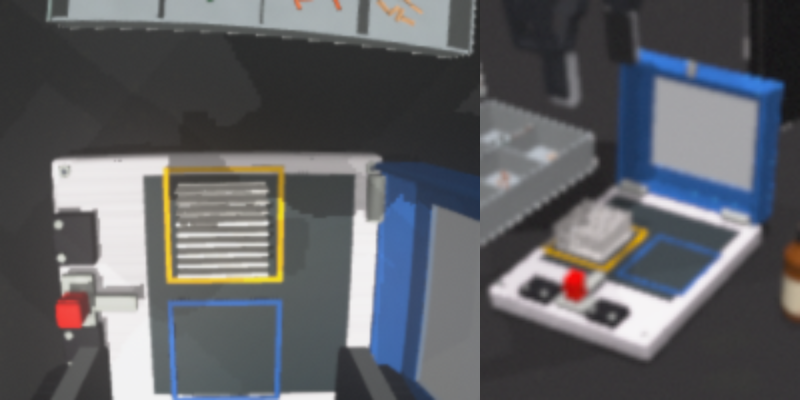

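The sink lies inside the yellow outline, hood open, latch back, gripper clear. A numeric check of the margins follows.

```bash
python3 - <<'E'
from h import *
D=np.load("w5.npz");K,E=D["K"],D["E"];print("cam",-E[:3,:3].T@E[:3,3])
f=lambda x,y,z:onz(K,E,(150+(x+.5)/2-.5,60+(y+.5)/2-.5),z,1)[:2]*1000
b=cv2.imread("pics/w5.png");h=cv2.cvtColor(b,cv2.COLOR_BGR2HSV);H,S,V=h[...,0].astype(int),h[...,1],h[...,2]
c=max(cv2.findContours((((H>18)&(H<38)&(S>110)&(V>70))*255).astype(np.uint8),0,1)[0],key=cv2.contourArea)
r=cv2.minAreaRect((np.array([onz(K,E,p[0],.02,1)[:2] for p in c])*1000).astype(np.float32));print("yellow",r)
m=((S<70)&(V>95)).astype(np.uint8);q=np.zeros_like(m);q[148:199,236:287]=m[148:199,236:287]
q=cv2.morphologyEx(q,cv2.MORPH_CLOSE,np.ones((7,7)));c=max(cv2.findContours(q*255,0,1)[0],key=cv2.contourArea)
print("sink",cv2.minAreaRect((np.array([onz(K,E,p[0],.04,1)[:2] for p in c])*1000).astype(np.float32)))
P=[f(*p,.04) for p in((176,182),(268,182),(270,276),(177,279))];print(np.round(P,1),np.mean(P,0))
E
```

```text
cam [ 0.41268857 -0.20421966  0.28949537]
yellow ((410.24432373046875, -262.0342712402344), (55.26045227050781, 55.989715576171875), 87.01057434082031)
sink ((409.8990783691406, -259.671875), (41.536380767822266, 43.868064880371094), 86.70209503173828)
[[ 391.4 -237.6]
 [ 430.3 -239.8]
 [ 429.5 -281.4]
 [ 388.6 -280.4]] [ 409.96226473 -259.79341553]
```

```bash
python3 -m pendant '[[[0,0,0.5,0,0,0,80],[0,0,0,0,0,0,80]]]' | head -2; python3 -c "
from workcell import env;print(env.job_done())"
```

```text
time_s: 13.12
tool_pos: [0.4091, -0.2719, 0.1821]
the job is handed in; nothing more can be done
None
```

The latch released to the -y side and the hood swung open by itself; I slid the heat sink into the yellow square, where it measured within about 2.5 mm of centre and under 1° of square, let go with the hood still open, and handed the job in at about 13 s without touching the bottle or the reel.

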